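Squeeze a tight base plate home in the bench clamp

TASK

The bare aluminium base plate of the red pedal enclosure is a tight fit in the new paint and still stands proud. Pump the trigger of the bench's bar clamp until its jaw has squeezed the plate fully home on the casting, firmly but without crushing it, then press the clamp's release lever and slide the jaw right back to its stop. Leave the closed enclosure standing between the jaws and the parts and tool around it where they are.

Things in the scene. Friction and masses are not known exactly. Their poses are not given: they have to be found in the camera images.
- clamp: Ratchet bar clamp, 290 mm long, lying on its side, screwed to the bench. Steel notched bar (20 x 8 mm) along y, its axis 40 mm above the bench, from an end block (y = -88 mm) to the fixed jaw (y = +150 mm). Origin on the bench under the bar; +y: the way the moving jaw advances; +x: the side where both jaws reach out, to 105 mm; -x: the side of the handle; z up
- head (a joint): Moving head (black, 60 x 76 x 38 mm, with jaw and pistol handle) along the bar in m: 0 = right back at its stop by the end block, grows as the jaw advances to +y, about 0.069 when the plate is home. A ratchet stops it going back; pushed forward it drags about 10 N. One full trigger stroke advances it 4.5 mm. With the release lever pressed it slides back against 6 N and stays where it is left
- jaw_pad (a point): Centre of the pressing face (38 mm wide, 42 mm high, rubber) of the moving jaw, on the head, facing clamp +y
- fixed_pad (a point): Centre of the face of the fixed jaw's pad (38 x 42 mm), facing clamp -y
- handle_back (a point): Point on the back (-y) face of the head's handle, opposite trigger_front, 40 mm above the bench. The handle is a black bar along clamp x, 22 mm thick, 30 mm high, that runs 40 mm farther to -x and 80 mm to +x, up to the head. Free behind it and above it
- trigger_front (a point): Point on the front (+y) face of the grey trigger bar (10 mm thick, 24 mm high, along clamp x), 40 mm above the bench; it moves with the trigger. At rest 63 mm ahead (+y) of handle_back, fully squeezed 34 mm: both can be squeezed together from above, or the trigger pushed to -y. The bar runs 25 mm farther to -x; 70 mm free ahead of it
- trigger (a joint): Trigger hinge, rad: 0 = out (sprung), 0.215 = fully squeezed, 29 mm to clamp -y at trigger_front. 4 N at first, 8 to 12 N at the end of a free stroke; each further newton gives about 4 N at the jaw (3 N if only pushed, not squeezed against the handle). The first 0.08 is idle. Let it right out between strokes. Once the plate is home the trigger goes stiff short of its full stroke, from about 0.15 (12 N) to 0.19 (32 N)
- release_tab (a point): Middle of the front (+y) face of the grey release lever's tab, on the head, 40 mm above the bench: a plate 42 mm along clamp x, 6 mm thick, 28 mm high, beside the head's body and ahead of the trigger's root. Pushed to clamp -y it frees the ratchet; pushing on the same way carries the head back with it. Free above, and 70 mm ahead (+y) for 20 mm to either side along x
- release (a joint): Release lever hinge, rad (sprung): 0 = engaged in a notch of the bar, up to 0.14 = riding on a tooth, 0.24 = fully pressed, free beyond 0.15. The tab moves about 15 mm to clamp -y and 6 mm to -x in a full press, against 2 to 6 N; then from 6 to 9 N the head slides along too
- enclosure: Pedal enclosure: glossy red die-cast box standing on a long side between the jaws, 122 mm (its x) by 39 mm with the plate home (its y) by 66 mm high; 0.3 kg, loose. Origin on the bench under its centre, z up; its drilled face looks to +y (fixed jaw, a gap of up to 10 mm), its base plate to -y (moving jaw)
- plate_face (a point): Centre of the outer face of the base plate, 33 mm above the bench
- plate (a joint): How far the plain aluminium base plate (122 x 66 x 2.5 mm) stands proud of the casting, in m: 0 = fully home. Along the enclosure's y; the jaw needs about 22 N to move it. Once home a jaw force of 30 to 100 N is firm (20 to 35 N on the trigger); over 180 N (50 N or more on the trigger) crushes the box
- switch_a: Bystander: chrome stomp switch, 20 x 20 x 49 mm, standing on its body; origin under its centre
- switch_b: Bystander: another such stomp switch
- knob_cap: Bystander: black bakelite knob cap, 29 mm across, 17 mm high; origin under its centre
- nut_driver: Bystander: jack nut driver lying on the bench, 192 mm long, 24 mm thick; origin under the end of its yellow handle where the shaft begins, shaft towards its +x
Things that resemble listed ones, but are neither listed nor needed, are in the scene too. Of the things like the enclosure, leave any that is yellow; of the rest the larger one is meant.

How it is judged (in metres and radians):
On the way, in this order (a step that is already met when the one before it is completed fails the run):
1. with the trigger squeezed, the jaw has pressed the base plate home (under 1 mm proud, jaw force over 20 N) (value of joint plate below 0.001 m and value of joint trigger above 0.05 rad and contact force between head and plate above 20 N), for 0.1 s.
2. the ratchet is freed and the jaw has come back off the plate (value of joint head below 0.052 m).
At the end, for the whole second after the job is handed in: Base plate home (under 1 mm proud); moving head back within 8 mm of its stop; trigger and release lever let go (under 0.03 and 0.17 rad); enclosure upright (within 0.1 rad), still, on the bench between the jaws (within 40 mm of their middle line, under 40 mm from the fixed pad) (value of joint plate below 0.001 m and value of joint head below 0.008 m and value of joint trigger below 0.03 rad and value of joint release below 0.17 rad and angle between enclosure's own z axis and vertical below 0.1 rad and x of enclosure in the frame of clamp between 0.04 and 0.12 m and y of enclosure in the frame of clamp between 0.07 and 0.112 m and height (world z) of enclosure below 0.006 m and linear speed of enclosure below 0.02 m/s); the robot touches nothing.
It fails at once if the enclosure is crushed: over 180 N between the moving jaw and the plate (contact force between head and plate above 180 N).
It fails at once if the enclosure is tipped over (angle between enclosure's own z axis and vertical above 0.4 rad).
It fails at once if a bystander is knocked more than 20 mm away (distance of any of switch_a, switch_b, knob_cap, nut_driver from where it was at the start of the episode above 0.02 m).
It also fails if it takes over 59 s, if anything falls off the work surface, if the arm or the gripper's body presses on something with over 40 N, if the wrist force passes 120 N, or if a joint passes its speed limit or range.

ROBOT

A 6-joint arm with a two-finger parallel gripper is mounted at the origin on the work surface. World frame = base frame: x ahead of the robot, y to its left, z up, the work surface at z = 0. Lengths are in mm, angles in rad, forces in N, time in s.
With the tool pointing down it reaches from about 350 to 775 mm from the base axis. Payload 5.5 kg.
Tool frame: the origin (TCP) lies midway between the tips of the shut fingers; the grasp point (between the pads) lies 19 mm behind it; z points along the fingers, y is the line along which they close (so a half turn about z gives the same grasp; the last joint's range is limited). The gripper opens to 85 mm and grips with 20 to 120 N. Pads are 22 mm wide; open, the fingers measure 114 mm over their backs; the gripper's body (76 mm by 85 mm) begins 54 mm behind the grasp point. The pads swing forward as they close: fully open they stand 13 mm farther back than shut.
Start: joints at [1.044, 0.313, 0.046, 1.304, 0, 1.431], TCP at [216.933, 532.552, 231.323] pointing down, gripper open.
Joint ranges: [-2.76, 2.76], [-0.86, 1.69], [-1.03, 1.26], [-2.2, 2.34], [-1.47, 1.5], [-3.14, 3.14]. Speed limits (rad/s): [2.57, 2.57, 3.14, 3.14, 3.14, 3.14].

INTERFACE

Orientations are given as [roll, pitch, yaw] about the fixed x, y, z axes, in that order (R = Rz(yaw) Ry(pitch) Rx(roll)).
In Python, from cell import robot, optics gives the robot as it stands. The module is installed in compiled form; this text tells all that it offers.
- The arm moves only by the tool drive_tool, never from a script. Its argument "rows" is a list of rows, each an object with "delta_pos": the shift along the tool's x, y, z in cm, a list of three; "twist": the turn, a rotation vector about the tool's x, y, z in rad, a list of three; "jaw": the opening, from -1 (shut) to 1 (fully open), so that 0 is half open. In form: [{"delta_pos": [tx, ty, tz], "twist": [wx, wy, wz], "jaw": jaw}, ...]. A call has 1 to 20 rows; each row is the pose to reach, as a shift and turn from the pose commanded when the call began, along the tool's axes at that moment; what a row does not reach only later rows make up. A row lasts 1/8 s, in which the tool goes at most 62.5 mm and 10.7 degrees, less where a joint would pass 70% of its speed; a pose out of reach is approached as far as the arm can. A call with a gripper value outside its range is refused whole. The fingers move at their own pace and stop on an object; "newtons" is the grip in N (left out, the last holds). Time passes only in rows, so rows that repeat a pose let the fingers close. It gives the time, the measured TCP pose, the force, the opening and the grip force at its end, in the units of the state.
- robot.get_obs(): the state, without advancing time (a new reading comes with each control period).
- optics.camera(name): name is "scene" or "top"; returns the picture (420x560x3 uint8, red, green, blue); there is no depth.
- optics.camera_model(name): a dict with "intrinsics" (3x3 intrinsics, pixels), "view" (4x4, takes a point from world to camera coordinates). Camera axes: x right, y up, looking along -z (the intrinsics and any distortion apply to the point x, -y, -z); pixel columns grow to the right and rows downward; lengths in mm; the calibration is good to about 2 mm. A picture is of the moment at which its call begins. camera_model takes no time and is no camera call.
- robot.finish_job(): hands the job in; it is judged then, once.
The state is a dict: "time_s": time; "q": joint angles; "qvel": joint speeds; "effort": joint torques, N m; "position": TCP position; "ee_rot": TCP orientation; "force": force on the tool from outside, world axes, zero at the start; "moment": the same for the moment, N m; "finger_gap": finger opening in mm; "grasp_force": force on a finger pad.
Only numpy, scipy, OpenCV 4.12 (cv2) and the standard library are available. Lean on these libraries where they do the work, as an engineer would, in place of code of your own. Each camera call takes 0.05 s, during which the arm holds its last target. There are 200 camera calls.

## Working session

There is one attempt and no reset: what is moved stays moved. The work goes in short steps, Python scripts to look and compute and a tool call to move; the robot and the scene stay as the last step left them, time stands still between calls to the robot, and variables do not carry over. Pictures are saved under pics/ and viewed, at most 10 in all, crops included, and the job is handed in when it is done.

Besides the shell and the picture viewer there is one more tool, called after "Call:" as a command line: name --argument value ..., lists and objects as JSON in quotes. drive_tool: Moves the arm, as the interface text tells. Its arguments: {"type":"object","properties":{"rows":{"type":"array","items":{"type":"object","properties":{"delta_pos":{"type":"array","items":{"type":"number"}},"twist":{"type":"array","items":{"type":"number"}},"jaw":{"type":"number"}}}},"newtons":{"type":"number"}},"required":["rows"]}

```bash
mkdir -p pics
python3 - <<'E'
from cell import robot, optics
import cv2, numpy as np
for n in ("scene","top"):
    im=optics.camera(n); cv2.imwrite(f"pics/{n}0.png",im[:,:,::-1])
    m=optics.camera_model(n); print(n,{k:np.round(v,4).tolist() if k in("intrinsics","view") else v for k,v in m.items()})
print(robot.get_obs())
E
```

```text
scene {'intrinsics': [[478.3467, 0.0, 280.012], [0.0, 478.3467, 207.9869], [0.0, 0.0, 1.0]], 'view': [[0.6906, 0.723, -0.0196, -469.6491], [-0.3641, 0.371, 0.8543, 171.5745], [0.6249, -0.5828, 0.5195, -1279.8532], [0.0, 0.0, 0.0, 1.0]]}
top {'intrinsics': [[387.5397, 0.0, 281.3999], [0.0, 387.5397, 208.3832], [0.0, 0.0, 1.0]], 'view': [[0.0156, -0.9999, 0.0044, 31.0512], [0.9988, 0.0158, 0.0455, -641.5386], [-0.0456, 0.0037, 0.999, -689.9522], [0.0, 0.0, 0.0, 1.0]]}
{'time_s': 0.1, 'q': array([ 1.04440779e+00,  3.13920094e-01,  4.50792127e-02,  1.30360348e+00,
       -4.64268520e-06,  1.43116974e+00]), 'qvel': array([-0.00012181, -0.00098174,  0.00090928, -0.00120693,  0.00094172,
        0.00055456]), 'effort': array([ 3.49146867e-03, -4.81725883e+01,  2.99243367e+01,  1.27058354e-02,
       -8.26673727e-05,  1.05233684e-05]), 'position': array([216.67443834, 532.11332108, 230.49553768]), 'ee_rot': array([-3.13996001e+00, -2.24765276e-04,  2.75483053e+00]), 'force': array([ 0.48314683, -0.33877522,  0.30660289]), 'moment': array([-0.06171481,  0.05056401, -0.01648202]), 'grasp_force': 0.0, 'finger_gap': 85.30980643662377}
```

View pics/top0.png

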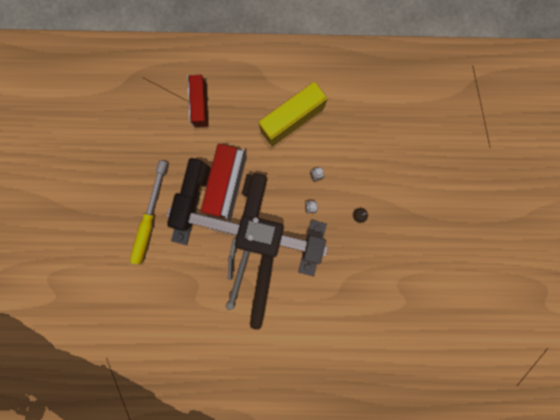

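View pics/scene0.png

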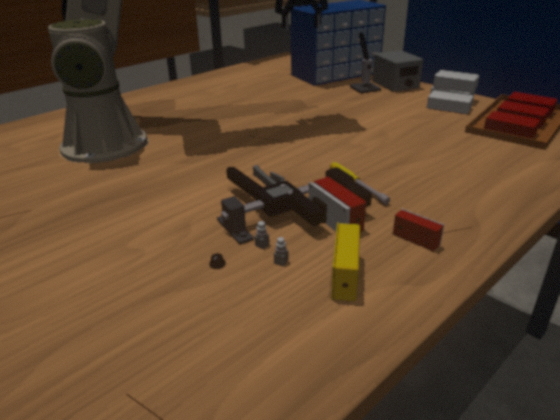

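The top view shows the clamp bar running from the end block (316,245) to the fixed jaw (182,210). The handle goes down to (257,322), the trigger to (231,305), the release tab is at about (231,265), and the red enclosure is at (222,180). I'll zoom in next.

```bash
cat > h.py <<'E'
from cell import robot, optics
import cv2, numpy as np
def ray(n,u,v,z):
    m=optics.camera_model(n); K=np.array(m["intrinsics"]);V=np.array(m["view"])
    R=V[:3,:3];c=-R.T@V[:3,3]
    d=R.T@(np.array([1,-1,-1])*(np.linalg.inv(K)@[u,v,1]))
    return c+d*(z-c[2])/d[2]
def proj(n,p):
    m=optics.camera_model(n); K=np.array(m["intrinsics"]);V=np.array(m["view"])
    q=V[:3,:3]@np.array(p)+V[:3,3]; q=K@(q*[1,-1,-1]); return q[:2]/q[2]
def crop(n,name,x0,y0,w,h,s):
    im=optics.camera(n)[y0:y0+h,x0:x0+w,::-1]
    im=cv2.resize(im,None,fx=s,fy=s,interpolation=cv2.INTER_CUBIC)
    im=cv2.convertScaleAbs(im,alpha=1.6,beta=15); cv2.imwrite(f"pics/{name}.png",im)
E
python3 - <<'E'
from h import *
crop("top","topc",160,140,180,195,4) if 0 else crop("top","topc",160,140,190,195,3)
E
```

```text
(no output)
```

View pics/topc.png

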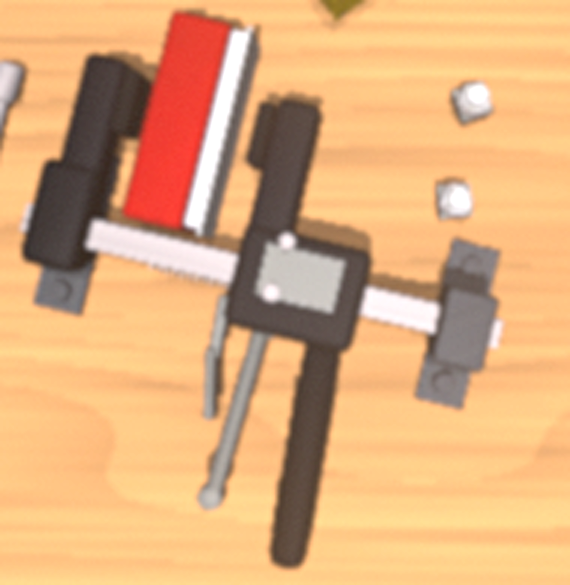

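Zoomed view (3x, offset 160,140): the bar centre line runs from (88,235) to (437,318). The handle back edge tip is near (306,555), the trigger tip ball is at (210,497), and the release tab spans (210,348) to (208,415). The plate's outer edge is at (247,30)-(208,232).

Run:
```python
from h import *
P=lambda u,v,z: ray("top",160+u/3,140+v/3,z)
a,b=P(25,216,44),P(500,334,44)   # bar visible ends
a2,b2=P(89,235,44),P(437,318,44)
print("bar",a.round(1),b.round(1),np.linalg.norm(a-b), a2.round(1),b2.round(1))
d=(a2-b2)[:2]; yaw=np.arctan2(d[1],d[0]); ey=d/np.hypot(*d); ex=np.array([ey[1],-ey[0]])
d=(a-b)[:2];print("yaw of clamp y",yaw,np.arctan2(d[1],d[0]),"ex",ex,"ey",ey)
pts=dict(endblock_out=P(495,315,59),endblock_in=P(440,318,55),fixed_left=P(28,215,60),fixed_head_r=P(88,228,60),fixedpadface=P(137,100,61),
 jawface=P(253,135,61),headF=P(238,272,59),headB=P(360,297,59),handle_tip=P(290,565,55),handle_tipb=P(306,555,55),handle_rootb=P(337,350,55),handle_tipf=P(273,552,55),
 trig_tip=P(210,497,52),trig_root=P(262,340,52),tab_top=P(210,348,54),tab_bot=P(207,415,54),tabmidfront=P(206,382,54),
 encTL=P(178,12,66),encBL=P(127,215,66),plTR=P(250,30,66),plBR=P(207,234,66),sw1=P(473,102,45),sw2=P(455,200,45),)
o=(a2+b2)[:2]/2
# origin: y so that endblock inner/out
for k,p in pts.items():
    r=p[:2]-b[:2]; print(k,p.round(0),"x %.1f y(from bar back end) %.1f"%((p[:2]-o)@ex,r@ey))
```

```text
bar [630.2 237.7  44. ] [566.3 -38.4  44. ] 283.4142319758346 [619.8 200.4  44. ] [575.   -1.9  44. ]
yaw of clamp y 1.3527452962733135 1.3434059714416922 ex [ 0.97632092 -0.21632722] ey [0.21632722 0.97632092]
endblock_out [578. -34.  59.] x 9.8 y(from bar back end) 7.2
endblock_in [576.  -3.  55.] x 0.8 y(from bar back end) 36.7
fixed_left [630. 231.  60.] x 3.5 y(from bar back end) 277.3
fixed_head_r [623. 197.  60.] x 4.3 y(from bar back end) 242.5
fixedpadface [697. 171.  61.] x 81.3 y(from bar back end) 232.8
jawface [678. 105.  61.] x 77.1 y(from bar back end) 164.1
headF [600. 112.  59.] x -0.3 y(from bar back end) 154.2
headB [587.  43.  59.] x 2.0 y(from bar back end) 83.8
handle_tip [436.  80.  55.] x -153.7 y(from bar back end) 87.2
handle_tipb [441.  71.  55.] x -146.2 y(from bar back end) 79.8
handle_rootb [557.  55.  55.] x -30.4 y(from bar back end) 89.5
handle_tipf [443.  90.  55.] x -148.9 y(from bar back end) 98.2
trig_tip [472. 126.  52.] x -127.9 y(from bar back end) 140.2
trig_root [561.  98.  52.] x -35.0 y(from bar back end) 132.4
tab_top [557. 128.  54.] x -46.1 y(from bar back end) 160.0
tab_bot [519. 129.  54.] x -83.2 y(from bar back end) 152.7
tabmidfront [537. 130.  54.] x -65.3 y(from bar back end) 157.6
encTL [746. 148.  66.] x 134.8 y(from bar back end) 221.2
encBL [631. 174.  66.] x 16.6 y(from bar back end) 221.6
plTR [737. 107.  66.] x 134.2 y(from bar back end) 179.2
plBR [621. 129.  66.] x 16.6 y(from bar back end) 175.5
sw1 [701. -21.  45.] x 126.9 y(from bar back end) 45.9
sw2 [643. -11.  45.] x 68.9 y(from bar back end) 43.1
```

```bash
cat >> h.py <<'E'
from scipy.spatial.transform import Rotation as Ro
EY=np.array([0.2205,0.9754]); EX=np.array([0.9754,-0.2205]); B=np.array([566.3,-38.4])
def W(x,y,z): return np.r_[B+x*EX+y*EY,z]
def C(p): r=np.array(p)[:2]-B; return round(r@EX,1),round(r@EY,1),round(p[2],1)
def go(t,yaw=2.919):
    o=robot.get_obs(); R=Ro.from_euler("xyz",o["ee_rot"]); T=Ro.from_euler("xyz",[np.pi,0,yaw])
    print("pos",o["position"].round(1),"clamp",C(o["position"]),"delta cm",(R.inv().apply(np.array(t)-o["position"])/10).round(2),"twist",(R.inv()*T).as_rotvec().round(3))
E
python3 - <<'E'
from h import *
print(W(-110,114.4,110)); go(W(-110,114.4,110))
E
```

```text
[484.2312   97.44076 110.     ]
pos [216.7 532.2 230.6] clamp (np.float64(-466.8), np.float64(479.5), np.float64(230.6)) delta cm [-41.18 -30.16  12.09] twist [-0.001 -0.    -0.164]
```

Call:
drive_tool --rows '[{"delta_pos": [-41.2, -30.2, 3], "twist": [0, 0, -0.164], "jaw": 1}, {"delta_pos": [-41.2, -30.2, 3], "twist": [0, 0, -0.164], "jaw": 1}, {"delta_pos": [-41.2, -30.2, 3], "twist": [0, 0, -0.164], "jaw": 1}, {"delta_pos": [-41.2, -30.2, 3], "twist": [0, 0, -0.164], "jaw": 1}, {"delta_pos": [-41.2, -30.2, 3], "twist": [0, 0, -0.164], "jaw": 1}, {"delta_pos": [-41.2, -30.2, 3], "twist": [0, 0, -0.164], "jaw": 1}, {"delta_pos": [-41.2, -30.2, 3], "twist": [0, 0, -0.164], "jaw": 1}, {"delta_pos": [-41.2, -30.2, 3], "twist": [0, 0, -0.164], "jaw": 1}, {"delta_pos": [-41.2, -30.2, 10], "twist": [0, 0, -0.164], "jaw": 1}, {"delta_pos": [-41.2, -30.2, 12.1], "twist": [0, 0, -0.164], "jaw": 1}, {"delta_pos": [-41.2, -30.2, 12.1], "twist": [0, 0, -0.164], "jaw": 1}, {"delta_pos": [-41.2, -30.2, 12.1], "twist": [0, 0, -0.164], "jaw": 1}]' --newtons 25

```text
time_s: 1.65
position: [485.2, 97.7, 111.4]
ee_rot: [3.141, 0.001, 2.919]
force: [0.6, 0.8, -0.5]
finger_gap: 85.6
grasp_force: 0.0
```

Run:
```python
from h import *
crop("scene","s1",190,110,220,160,3.5)
go(W(-110,114.4,16))
```

```text
pos [485.7  97.8 111.9] clamp (np.float64(-108.7), np.float64(115.1), np.float64(111.9)) delta cm [ 0.16 -0.08  9.59] twist [0.001 0.003 0.   ]
```

View pics/s1.png

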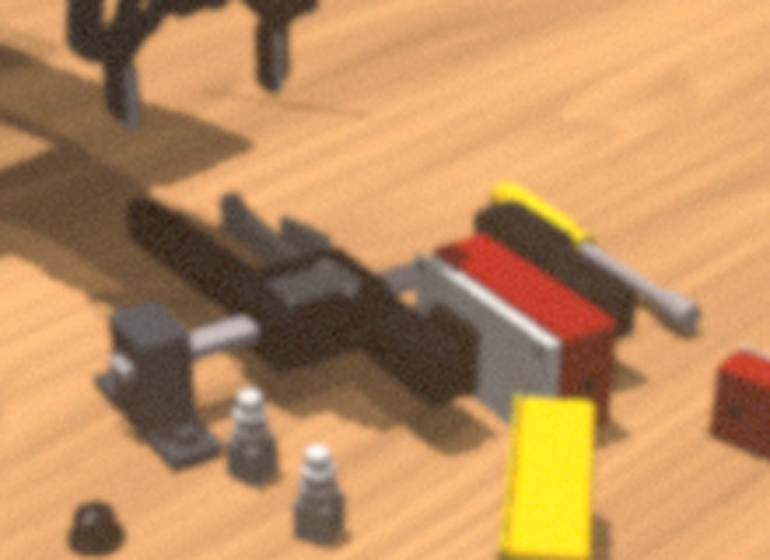

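The scene view shows the gripper open above the handle and trigger, with finger tips at about (128,120) and (273,85). They straddle the handle tip (135,205) and trigger tip (232,200). I'll descend now.

Call:
drive_tool --rows '[{"delta_pos": [0.15, -0.1, 4], "jaw": 1}, {"delta_pos": [0.15, -0.1, 6.5], "jaw": 1}, {"delta_pos": [0.15, -0.1, 8.5], "jaw": 1}, {"delta_pos": [0.15, -0.1, 9.6], "jaw": 1}, {"delta_pos": [0.15, -0.1, 9.6], "jaw": 1}]'

```text
schema error: expected keys delta_pos, twist, jaw
```

Run:
```python
from h import *
crop("scene","s2",190,110,220,160,3.5)
go(W(-110,114.4,16))
```

```text
pos [485.9  97.9 112.1] clamp (np.float64(-108.5), np.float64(115.2), np.float64(112.1)) delta cm [ 0.18 -0.09  9.61] twist [0.001 0.003 0.001]
```

View pics/s2.png

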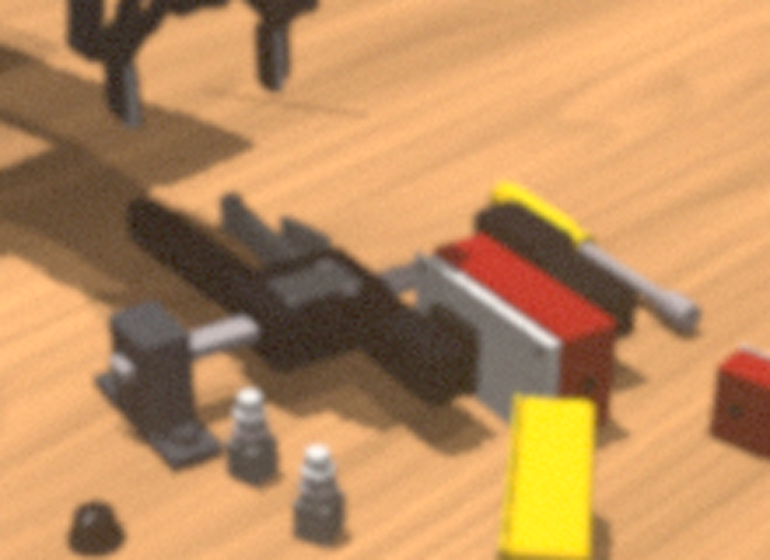

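The move was refused because each row needs the twist key, so the picture is unchanged. I'll resend it.

Call:
drive_tool --rows '[{"delta_pos": [0.15, -0.1, 4], "twist": [0, 0, 0], "jaw": 1}, {"delta_pos": [0.15, -0.1, 6.5], "twist": [0, 0, 0], "jaw": 1}, {"delta_pos": [0.15, -0.1, 8.5], "twist": [0, 0, 0], "jaw": 1}, {"delta_pos": [0.15, -0.1, 9.6], "twist": [0, 0, 0], "jaw": 1}, {"delta_pos": [0.15, -0.1, 9.6], "twist": [0, 0, 0], "jaw": 1}]'

```text
time_s: 2.38
position: [483.1, 97.1, 14.6]
ee_rot: [3.141, 0.0, 2.919]
force: [-1.1, 0.1, 0.3]
finger_gap: 85.6
grasp_force: 0.0
```

Call:
drive_tool --rows '[{"delta_pos": [0, 0.5, 0], "twist": [0, 0, 0], "jaw": 1}, {"delta_pos": [0, 1.0, 0], "twist": [0, 0, 0], "jaw": 1}, {"delta_pos": [0, 1.5, 0], "twist": [0, 0, 0], "jaw": 1}, {"delta_pos": [0, 1.8, 0], "twist": [0, 0, 0], "jaw": 1}]'

```text
time_s: 2.88
position: [487.1, 111.7, 14.8]
ee_rot: [-3.134, 0.002, 2.918]
force: [-1.5, -17.3, 2.9]
finger_gap: 85.3
grasp_force: 8.4
```

Run:
```python
from h import *
go(W(-110,114.4,16)); print(robot.get_obs()["force"])
```

```text
pos [487.1 111.7  14.8] clamp (np.float64(-110.4), np.float64(129.0), np.float64(14.8)) delta cm [-0.04 -1.46 -0.11] twist [-0.007  0.002 -0.001]
[ -1.47317569 -17.3109086    2.92690653]
```

Call:
drive_tool --rows '[{"delta_pos": [0, 0.4, 0], "twist": [0, 0, 0], "jaw": 1}, {"delta_pos": [0, 0.8, 0], "twist": [0, 0, 0], "jaw": 1}, {"delta_pos": [0, 1.2, 0], "twist": [0, 0, 0], "jaw": 1}, {"delta_pos": [0, 1.2, 0], "twist": [0, 0, 0], "jaw": 1}]'

```text
time_s: 3.38
position: [489.8, 123.8, 14.9]
ee_rot: [-3.136, 0.002, 2.918]
force: [-1.3, -10.4, 3.1]
finger_gap: 85.4
grasp_force: 5.1
```

Call:
drive_tool --rows '[{"delta_pos": [0, 0.3, 0], "twist": [0, 0, 0], "jaw": 1}, {"delta_pos": [0, 0.6, 0], "twist": [0, 0, 0], "jaw": 1}, {"delta_pos": [0, 0.6, 0], "twist": [0, 0, 0], "jaw": 1}]'

```text
time_s: 3.75
position: [491.1, 129.0, 14.8]
ee_rot: [-3.135, 0.002, 2.917]
force: [-1.0, -12.6, 3.7]
finger_gap: 85.6
grasp_force: 6.3
```

Call:
drive_tool --rows '[{"delta_pos": [0, -0.95, 0], "twist": [0, 0, 0], "jaw": 0.5}, {"delta_pos": [0, -1.05, 0], "twist": [0, 0, 0], "jaw": 0.5}, {"delta_pos": [0, -1.4, 0], "twist": [0, 0, 0], "jaw": 0.35}, {"delta_pos": [0, -1.65, 0], "twist": [0, 0, 0], "jaw": 0.2}, {"delta_pos": [0, -1.85, 0], "twist": [0, 0, 0], "jaw": 0.05}, {"delta_pos": [0, -2.0, 0], "twist": [0, 0, 0], "jaw": -0.1}, {"delta_pos": [0, -2.1, 0], "twist": [0, 0, 0], "jaw": -0.25}, {"delta_pos": [0, -2.1, 0], "twist": [0, 0, 0], "jaw": -0.3}, {"delta_pos": [0, -2.1, 0], "twist": [0, 0, 0], "jaw": -0.3}]' --newtons 25

```text
time_s: 4.88
position: [488.0, 110.9, 17.1]
ee_rot: [-3.141, 0.005, 2.919]
force: [-3.7, -4.5, 20.2]
finger_gap: 34.7
grasp_force: 23.3
```

Run:
```python
from h import *
go(W(-110,114.4,16)); o=robot.get_obs();print(o["force"],o["finger_gap"],o["grasp_force"])
```

```text
pos [488.  110.9  17.1] clamp (np.float64(-109.3), np.float64(128.3), np.float64(17.1)) delta cm [ 0.07 -1.39  0.11] twist [-0.001  0.005  0.   ]
[-3.69996491 -4.48796288 20.23761099] 34.661365152379844 23.342235311865807
```

Call:
drive_tool --rows '[{"delta_pos": [0, 0.5, 0], "twist": [0, 0, 0], "jaw": 0.1}, {"delta_pos": [0, 1.0, 0], "twist": [0, 0, 0], "jaw": 0.45}, {"delta_pos": [0, 1.4, 0], "twist": [0, 0, 0], "jaw": 0.7}, {"delta_pos": [0, 1.4, 0], "twist": [0, 0, 0], "jaw": 0.7}, {"delta_pos": [0, 1.4, 0], "twist": [0, 0, 0], "jaw": 0.7}]'

```text
time_s: 5.5
position: [489.0, 125.1, 14.0]
ee_rot: [-3.141, -0.001, 2.919]
force: [0.6, -0.5, 0.3]
finger_gap: 72.6
grasp_force: 0.0
```

Call:
drive_tool --rows '[{"delta_pos": [0, -0.3, 0], "twist": [0, 0, 0], "jaw": 0.5}, {"delta_pos": [0, -0.6, -0.1], "twist": [0, 0, 0], "jaw": 0.35}, {"delta_pos": [0, -0.85, -0.2], "twist": [0, 0, 0], "jaw": 0.2}, {"delta_pos": [0, -1.05, -0.3], "twist": [0, 0, 0], "jaw": 0.05}, {"delta_pos": [0, -1.15, -0.4], "twist": [0, 0, 0], "jaw": -0.1}, {"delta_pos": [0, -1.15, -0.4], "twist": [0, 0, 0], "jaw": -0.25}, {"delta_pos": [0, -1.15, -0.4], "twist": [0, 0, 0], "jaw": -0.3}, {"delta_pos": [0, -1.15, -0.4], "twist": [0, 0, 0], "jaw": -0.3}]' --newtons 25

```text
time_s: 6.5
position: [487.2, 115.1, 18.3]
ee_rot: [3.138, 0.0, 2.92]
force: [2.3, 7.7, -2.8]
finger_gap: 38.5
grasp_force: 24.1
```

Run:
```python
from h import *
go(W(-110,114.4,16)); o=robot.get_obs();print(o["force"],o["finger_gap"],o["grasp_force"])
```

```text
pos [487.2 115.1  18.3] clamp (np.float64(-111.0), np.float64(132.3), np.float64(18.3)) delta cm [-0.1  -1.79  0.22] twist [0.003 0.    0.001]
[ 2.31663977  7.74348236 -2.7891705 ] 38.472151923163885 24.134754105471075
```

Call:
drive_tool --rows '[{"delta_pos": [0, 0.5, 0.2], "twist": [0, 0, 0], "jaw": 0.1}, {"delta_pos": [0, 1.0, 0.4], "twist": [0, 0, 0], "jaw": 0.45}, {"delta_pos": [0, 1.4, 0.4], "twist": [0, 0, 0], "jaw": 0.7}, {"delta_pos": [0, 1.4, 0.4], "twist": [0, 0, 0], "jaw": 0.7}, {"delta_pos": [0, 1.4, 0.4], "twist": [0, 0, 0], "jaw": 0.7}]'

```text
time_s: 7.12
position: [489.8, 127.4, 14.3]
ee_rot: [-3.141, -0.0, 2.919]
force: [-0.3, 0.0, 0.4]
finger_gap: 72.4
grasp_force: 0.0
```

Call:
drive_tool --rows '[{"delta_pos": [0, -0.3, 0], "twist": [0, 0, 0], "jaw": 0.5}, {"delta_pos": [0, -0.6, -0.1], "twist": [0, 0, 0], "jaw": 0.35}, {"delta_pos": [0, -0.9, -0.2], "twist": [0, 0, 0], "jaw": 0.2}, {"delta_pos": [0, -1.15, -0.3], "twist": [0, 0, 0], "jaw": 0.05}, {"delta_pos": [0, -1.3, -0.4], "twist": [0, 0, 0], "jaw": -0.1}, {"delta_pos": [0, -1.3, -0.4], "twist": [0, 0, 0], "jaw": -0.25}, {"delta_pos": [0, -1.3, -0.4], "twist": [0, 0, 0], "jaw": -0.3}, {"delta_pos": [0, -1.3, -0.4], "twist": [0, 0, 0], "jaw": -0.3}, {"delta_pos": [0, -1.3, -0.4], "twist": [0, 0, 0], "jaw": -0.3}]' --newtons 28

```text
time_s: 8.25
position: [487.2, 115.1, 18.4]
ee_rot: [3.141, 0.0, 2.919]
force: [1.0, 5.1, 2.3]
finger_gap: 38.0
grasp_force: 26.0
```

Run:
```python
from h import *
go(W(-110,114.4,16)); o=robot.get_obs();print(o["force"],o["finger_gap"],o["grasp_force"])
```

```text
pos [487.2 115.1  18.4] clamp (np.float64(-111.0), np.float64(132.2), np.float64(18.4)) delta cm [-0.1  -1.78  0.24] twist [ 0.001  0.    -0.   ]
[0.96124167 5.11083084 2.30110548] 38.043084550102904 25.95965794287622
```

Call:
drive_tool --rows '[{"delta_pos": [0, 0.5, 0.2], "twist": [0, 0, 0], "jaw": 0.1}, {"delta_pos": [0, 1.0, 0.3], "twist": [0, 0, 0], "jaw": 0.45}, {"delta_pos": [0, 1.4, 0], "twist": [0, 0, 0], "jaw": 0.75}, {"delta_pos": [0, 1.4, -3], "twist": [0, 0, 0], "jaw": 0.75}, {"delta_pos": [0, 1.4, -8], "twist": [0, 0, 0], "jaw": 0.75}, {"delta_pos": [-3, 8, -12], "twist": [0, 0, 0], "jaw": -1}, {"delta_pos": [-4.6, 8.5, -12], "twist": [0, 0, 0], "jaw": -1}, {"delta_pos": [-4.6, 8.5, -12], "twist": [0, 0, 0], "jaw": -1}, {"delta_pos": [-4.6, 8.5, -12], "twist": [0, 0, 0], "jaw": -1}]'

```text
time_s: 9.38
position: [549.5, 187.2, 137.5]
ee_rot: [-3.14, -0.002, 2.919]
force: [-0.8, -0.2, -0.9]
finger_gap: 1.7
grasp_force: 0.0
```

Run:
```python
from h import *
crop("scene","s3",190,70,220,170,3.5)
go(W(-66,217,25)); o=robot.get_obs();print(o["force"],o["finger_gap"],o["grasp_force"])
```

```text
pos [549.1 187.  137.3] clamp (np.float64(-66.5), np.float64(216.1), np.float64(137.3)) delta cm [-0.07  0.11 11.23] twist [-0.001 -0.002 -0.   ]
[-0.97209415 -0.66737715 -0.51642306] 0.029583991429926553 0.0
```

View pics/s3.png

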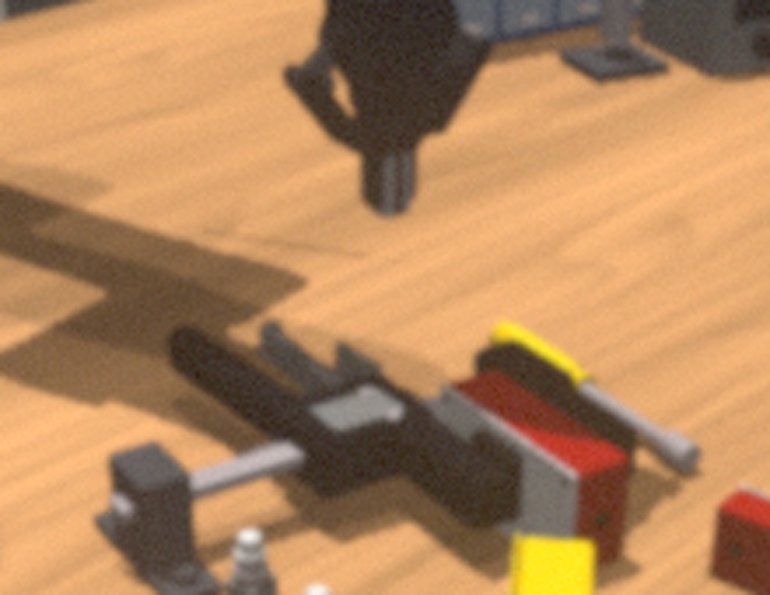

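The plate now sits flush on the red casting with the jaw against it. The release tab is at about (355,358) and the shut fingers at (390,210).

Run:
```python
from h import *
for p in ((-46,188,54),(-86,186,54),(-66,217,137)): print(((proj("scene",W(*p))-[190,70])*3.5).round())
```

```text
[366. 364.]
[328. 340.]
[389. 211.]
```

Call:
drive_tool --rows '[{"delta_pos": [0, 0.1, 5], "twist": [0, 0, 0], "jaw": -1}, {"delta_pos": [0, 0.1, 8], "twist": [0, 0, 0], "jaw": -1}, {"delta_pos": [0, 0.1, 11], "twist": [0, 0, 0], "jaw": -1}, {"delta_pos": [0, 0.1, 11], "twist": [0, 0, 0], "jaw": -1}]'

```text
time_s: 9.93
position: [547.2, 187.3, 25.5]
ee_rot: [-3.139, -0.007, 2.918]
force: [-0.1, -0.0, -0.6]
finger_gap: 0.0
grasp_force: 0.0
```

Call:
drive_tool --rows '[{"delta_pos": [-0.3, -0.6, 0], "twist": [0, 0, 0], "jaw": -1}, {"delta_pos": [-0.3, -1.2, 0], "twist": [0, 0, 0], "jaw": -1}, {"delta_pos": [-0.3, -1.8, 0], "twist": [0, 0, 0], "jaw": -1}, {"delta_pos": [-0.3, -2.4, 0], "twist": [0, 0, 0], "jaw": -1}, {"delta_pos": [-0.2, -3.0, 0], "twist": [0, 0, 0], "jaw": -1}, {"delta_pos": [-0.1, -3.5, 0], "twist": [0, 0, 0], "jaw": -1}]'

```text
time_s: 10.68
position: [543.7, 155.7, 29.5]
ee_rot: [3.137, -0.0, 2.92]
force: [-0.4, 7.7, -1.1]
finger_gap: 0.4
grasp_force: 3.6
```

Call:
drive_tool --rows '[{"delta_pos": [0, -0.8, 0], "twist": [0, 0, 0], "jaw": -1}, {"delta_pos": [0, -1.6, 0], "twist": [0, 0, 0], "jaw": -1}, {"delta_pos": [0, -2.4, 0], "twist": [0, 0, 0], "jaw": -1}, {"delta_pos": [0, -3.2, 0], "twist": [0, 0, 0], "jaw": -1}, {"delta_pos": [0, -4.0, 0], "twist": [0, 0, 0], "jaw": -1}, {"delta_pos": [0, -4.8, 0], "twist": [0, 0, 0], "jaw": -1}, {"delta_pos": [0, -5.2, 0], "twist": [0, 0, 0], "jaw": -1}]'

```text
time_s: 11.55
position: [532.2, 104.7, 29.5]
ee_rot: [3.138, -0.001, 2.92]
force: [-3.3, 8.5, -0.3]
finger_gap: 0.2
grasp_force: 3.8
```

Run:
```python
from h import *
go(W(-66,118,25)); print(robot.get_obs()["force"])
```

```text
pos [532.2 104.7  29.5] clamp (np.float64(-64.9), np.float64(132.0), np.float64(29.5)) delta cm [ 0.11 -1.4   0.44] twist [ 0.004 -0.001  0.001]
[-3.31780327  8.51702551 -0.26812965]
```

Call:
drive_tool --rows '[{"delta_pos": [0, -0.5, 0], "twist": [0, 0, 0], "jaw": -1}, {"delta_pos": [0, -1.0, 0], "twist": [0, 0, 0], "jaw": -1}, {"delta_pos": [0, -1.3, 0], "twist": [0, 0, 0], "jaw": -1}, {"delta_pos": [0, -1.3, 0], "twist": [0, 0, 0], "jaw": -1}]'

```text
time_s: 12.05
position: [530.9, 101.6, 29.9]
ee_rot: [3.118, -0.001, 2.927]
force: [2.4, 39.9, -3.1]
finger_gap: -0.5
grasp_force: 19.5
```

The force jumped to 40 N, so the head is at its stop. I'll back off, lift and check.

Call:
drive_tool --rows '[{"delta_pos": [0, 1.5, 0], "twist": [0, 0, 0], "jaw": -1}, {"delta_pos": [0, 3.5, 0], "twist": [0, 0, 0], "jaw": -1}, {"delta_pos": [0, 4, -4], "twist": [0, 0, 0], "jaw": -1}, {"delta_pos": [0, 4, -10], "twist": [0, 0, 0], "jaw": -1}, {"delta_pos": [8, 12, -14], "twist": [0, 0, 0], "jaw": -1}, {"delta_pos": [15, 20, -16], "twist": [0, 0, 0], "jaw": -1}, {"delta_pos": [15, 24, -16], "twist": [0, 0, 0], "jaw": -1}, {"delta_pos": [15, 24, -16], "twist": [0, 0, 0], "jaw": -1}, {"delta_pos": [15, 24, -16], "twist": [0, 0, 0], "jaw": -1}]'

```text
time_s: 13.18
position: [435.8, 361.4, 190.1]
ee_rot: [3.139, 0.002, 2.923]
force: [0.4, -0.6, -0.4]
finger_gap: -0.3
grasp_force: 0.0
```

Run:
```python
from h import *
crop("top","t4",160,140,190,195,3); print(robot.get_obs()["force"],robot.get_obs()["position"])
```

```text
[0.50391126 0.87490129 0.36673925] [435.97391971 360.64054629 189.59589313]
```

View pics/t4.png

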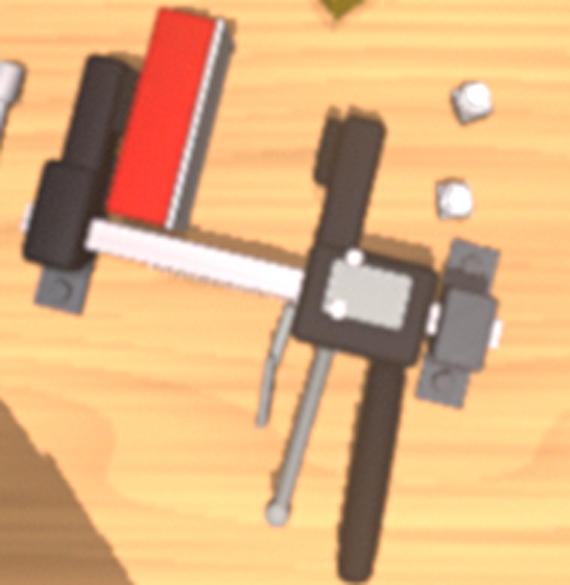

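The head is back by the end block: it moved about 69 px in the crop, roughly 37 mm, from about 39 mm at the start. The plate is flush, the enclosure stands by the fixed pad, and the switches haven't moved. I'm handing it in.

```bash
python3 -c "
from cell import robot
print(robot.finish_job())"
```

```text
the job is handed in; nothing more can be done
None
```

I pressed the plate home with three trigger strokes (the last two went stiff at 24–26 N), pushed the release lever and slid the jaw back to its stop; the job is handed in with no verdict shown, and the enclosure and the two switches in the last view look undisturbed.

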